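# Move the dip rod to a fresh flip-cap vial and shut the used one

### The job

Flick open the cap of the long shut vial in the leaning rack, well back so that it stands open; then lift the steel dip rod out of the open used vial and stand it in the freshly opened one, right down to the bottom, without letting it touch the bench. Finally press the used vial's cap fully shut; keep the short vial shut all the time, and do not disturb the other things on the bench.

Things in the scene. Friction and masses are not known exactly. Their poses are not given: they have to be found in the camera images.
- used_vial: The used long vial, the one whose cap stands open and that holds the rod: clear tube, outside 46 mm across, bore 40 mm across, 105 mm long, clamped in the rack and leaning 25 degrees from vertical. Origin: centre of its underside; z runs up the tube (leaning towards the front of the rack, the side facing the robot), x points to the back and up (towards the cap hinge), y along the row. The inner floor is at z = 5 mm, the mouth at z = 105 mm. Held fast.
- fresh_vial: The fresh, empty long vial with a shut cap: clear tube, outside 46 mm across, bore 40 mm across, 105 mm long, clamped in the rack and leaning 25 degrees from vertical. Origin: centre of its underside; z runs up the tube (leaning towards the front of the rack, the side facing the robot), x points to the back and up (towards the cap hinge), y along the row. The inner floor is at z = 5 mm, the mouth at z = 105 mm. Held fast.
- short_vial: The short vial with a shut cap, to be left shut: clear tube, outside 46 mm across, bore 40 mm across, 75 mm long, clamped in the rack and leaning 25 degrees from vertical. Origin: centre of its underside; z runs up the tube (leaning towards the front of the rack, the side facing the robot), x points to the back and up (towards the cap hinge), y along the row. The inner floor is at z = 5 mm, the mouth at z = 75 mm. Held fast.
- used_cap (a joint): Cap of the used vial, white plastic. Starts open at 1.6 to 1.95 rad. Joint 0 = shut, grows as the tab swings up and back, stop at 2.0 rad. It turns against a steady friction of about 0.07 N m and stays where it is left (no spring, no latch), so the tab needs 1 to 2 N.
- fresh_cap (a joint): Cap of the fresh long vial, same make. Starts shut. Joint 0 = shut, grows as the tab swings up and back, stop at 2.0 rad. It turns against a steady friction of about 0.07 N m and stays where it is left (no spring, no latch), so the tab needs 1 to 2 N.
- short_cap (a joint): Cap of the short vial, same make. Starts shut and must stay so. Joint 0 = shut, grows as the tab swings up and back, stop at 2.0 rad. It turns against a steady friction of about 0.07 N m and stays where it is left (no spring, no latch), so the tab needs 1 to 2 N.
- used_tab (a point): Middle of the upright thumb tab on the cap of the used vial: 12 mm thick along y (the row), 14 mm wide, reaching 24 mm above the hinge line when shut; it juts out in front of the cap disc (50 mm across, 9 mm thick), nothing beneath it. Axes turn with the cap: y the hinge line, x from tab to hinge, z out of the cap. The hinge line is at x = 65, z = -14 mm from here. Shut, the axes match the vial's.
- fresh_tab (a point): Middle of the upright thumb tab on the cap of the fresh vial: 12 mm thick along y (the row), 14 mm wide, reaching 24 mm above the hinge line when shut; it juts out in front of the cap disc (50 mm across, 9 mm thick), nothing beneath it. Axes turn with the cap: y the hinge line, x from tab to hinge, z out of the cap. The hinge line is at x = 65, z = -14 mm from here. Shut, the axes match the vial's.
- used_hinge (a point): Middle of the hinge line of the cap of the used vial: at the vial's x = 28 mm, y = 0, 1 mm above the mouth; hinge line along the vial's y. Axes turn with the cap.
- fresh_hinge (a point): Middle of the hinge line of the cap of the fresh vial: at the vial's x = 28 mm, y = 0, 1 mm above the mouth; hinge line along the vial's y. Axes turn with the cap.
- dip_rod: Loose steel dip rod, 155 mm long, about 45 g. Origin: centre of its foot; z along the rod to its top. Foot bob 20 mm across (lowest 26 mm, tapering), stem 10 mm across, round grip 16 mm across from 110 to 155 mm. It stands in the used vial resting against the lower (front) wall, about 3 degrees more tilted than the vial, so the grip sticks out about 55 mm from the mouth.
- rod_foot (a point): Centre of the underside of the rod's foot bob.
- rod_grip (a point): Middle of the rod's round grip, 133 mm from its foot, on its axis.
- petri_a: Bystander: low round dish, 60 mm across, 14 mm high. Origin: centre of its underside.
- tape_roll: Bystander: roll of tape, 66 mm across, 19 mm high. Origin: centre of its underside.
- sample_1: Bystander: lidded sample cup, 41 mm across, 59 mm high. Origin: centre of its underside.
- dropper_1: Bystander: dropper bottle, 36 mm across, 85 mm high. Origin: centre of its underside.

How it is judged:
By the outcome, as a careful person would: the job done as asked, in the order asked, and still so for the second after the job is handed in, with the robot touching nothing.
It also fails if it takes over 66 s, if anything falls off the work surface, if the arm or the gripper's body presses on something with over 40 N, if the wrist force passes 120 N, or if a joint passes its speed limit or range.

### The arm

A 7-joint arm with a two-finger parallel gripper is mounted at the origin on a cart in front of the work surface, level with it; the furniture and walls round the work are solid. World frame = base frame: x ahead of the robot, y to its left, z up, the work surface at z = 0. Lengths are in mm, angles in rad, forces in N, time in s.
With the tool pointing down it reaches from about 400 to 850 mm from the base axis. Payload 4.5 kg.
Tool frame: the origin (TCP) lies midway between the tips of the shut fingers; the grasp point (between the pads) lies 19 mm behind it; z points along the fingers, y is the line along which they close (so a half turn about z gives the same grasp; the last joint's range is limited). The gripper opens to 88 mm and grips with 3 to 60 N. Pads are 18 mm wide; open, the fingers measure 123 mm over their backs; the gripper's body (75 mm by 187 mm) begins 45 mm behind the grasp point.
Start: joints at [-1.121, 0.689, -0.195, 1.565, 0.157, 0.902, -0.215], TCP at [252.435, 571.778, 238.743] pointing down, gripper open.
Joint ranges: [-3.01, 3.01], [-0.46, 2.08], [-1.47, 1.51], [0.13, 2.56], [-1, 4.14], [0.04, 2.09], [-2.66, 2.66]. Speed limits (rad/s): [2.57, 2.57, 3.14, 3.14, 3.14, 3.14, 3.14].

### API

Orientations are given as a unit quaternion [w, x, y, z].
In Python, from station import telemetry, cams, ticket gives the robot as it stands.
- The arm moves only by the tool send_rows, never from a script. Its argument "increments" is a list of rows, each a list of 6 numbers: the shift along the tool's x, y, z normalised to -1 to 1, where 1 is 0.075 m, then the turn, a rotation vector about the tool's x, y, z normalised to -1 to 1, where 1 is 120 degrees. In form: [[tx, ty, tz, rx, ry, rz], ...]. A call has 1 to 20 rows; each row shifts and turns the commanded pose from where the row before left it, along the tool's axes as they then stand; what a row does not reach is not made up. A row lasts 1/8 s, in which the tool goes at most 62.5 mm and 10.7 degrees, less where a joint would pass 70% of its speed; a pose out of reach is approached as far as the arm can. A call with a number of a shift or a turn outside -1 to 1 is refused whole. A call with a gripper value outside its range is refused whole. "gripper" is the opening, from 0 (shut) to 1 (fully open), set as the call begins (left out, the last holds). The fingers move at their own pace and stop on an object; the grip force is fixed at half the most. Time passes only in rows, so rows that do not move let the fingers close. It gives the time, the measured TCP pose, the force, the opening and the grip force at its end, in the units of the state.
- telemetry.observe(): the state, without advancing time (a new reading comes with each control period).
- cams.get_image(name): name is "scene" or "top"; returns a dict with "pixels" (384x512x3 uint8, blue, green, red), "range_z" (384x512 float32, mm along the optical axis (not along the pixel's ray), 0 where there is no reading), "fx", "fy", "cx", "cy" (pixels), "distortion" ([k1, k2, p1, p2, k3] as OpenCV has them; the pictures are not rectified), "R" (3x3) and "t" (3): a world point X has camera coordinates R X + t. Camera axes: x right, y down, z forward; pixel columns grow to the right and rows downward; lengths in mm; the calibration is good to about 2 mm. A picture is of the moment at which its call begins.
- ticket.close_job(): hands the job in; it is judged then, once.
The state is a dict: "t": time; "joints": joint angles; "dq": joint speeds; "effort": joint torques, N m; "ee_pos": TCP position; "ee_rot": TCP orientation; "contact_force": force on the tool from outside, world axes, zero at the start; "ft_torque": the same for the moment, N m; "grip_width": opening from 0.0 (shut) to 1.0 (fully open); "finger_force": force on a finger pad.
Only numpy, scipy, OpenCV 4.12 (cv2) and the standard library are available. Lean on these libraries where they do the work, as an engineer would, in place of code of your own. Each camera call takes 0.05 s, during which the arm holds its last target. There are 200 camera calls.

## Working session

There is one attempt and no reset: what is moved stays moved. The work goes in short steps, Python scripts to look and compute and a tool call to move; the robot and the scene stay as the last step left them, time stands still between calls to the robot, and variables do not carry over. Pictures are saved under pics/ and viewed, at most 10 in all, crops included, and the job is handed in when it is done.

Besides the shell and the picture viewer there is one more tool, called after "Emit:" as name(argument=value, ...), one argument or row to a line, values as JSON. send_rows: Moves the arm, as the interface text tells. Scaled input: -1 to 1 covers 0.075 m each way for a shift and 120 degrees each way for a turn. Its arguments: {"type":"object","properties":{"increments":{"type":"array"},"gripper":{"type":"number"}},"required":["increments"]}

```bash
ls; mkdir -p pics; python3 - <<'E'
from station import telemetry,cams
import cv2,numpy as np
print(telemetry.observe())
for n in("scene","top"):
    d=cams.get_image(n); cv2.imwrite(f"pics/{n}0.png",d["pixels"]); np.savez(f"{n}0.npz",**d)
    print(n,d["fx"],d["fy"],d["cx"],d["cy"],d["distortion"],d["R"],d["t"])
E
```

```text
pics
{'t': 0.0, 'joints': array([-1.12120272,  0.69000391, -0.1945107 ,  1.56634845,  0.1573289 ,
        0.90252521, -0.21511401]), 'dq': array([-0.00044569, -0.00191758, -0.0001336 ,  0.00218127,  0.00033916,
        0.00058919,  0.00025139]), 'effort': array([ 9.13248118e-05, -5.27577853e+01, -1.26646981e+00, -1.53429008e+01,
       -5.25645004e-02,  6.72658251e-03,  1.63695677e-04]), 'ee_pos': array([252.24234198, 571.13192898, 237.8963669 ]), 'ee_rot': array([-1.14230014e-04,  2.06360116e-01,  9.78475656e-01, -9.38029937e-04]), 'contact_force': array([ 0.09129206, -0.25514378, -1.30229285]), 'ft_torque': array([ 0.02188809, -0.0669312 ,  0.05426767]), 'finger_force': 0.0, 'grip_width': 1.0029965900505882}
scene 416.00485814264164 416.00485814264164 250.51508217451072 189.8624780028075 [-0.0507218  0.         0.         0.         0.       ] [[ 0.60957014 -0.79271141  0.0057328 ]
 [-0.32167454 -0.25395423 -0.91215829]
 [ 0.72453415  0.55418036 -0.40979799]] [-291.93993467  282.47102346  649.18614679]
top 349.84309675708045 349.84309675708045 260.49820708206704 198.58447288542428 [-0.08018686  0.          0.          0.          0.        ] [[-0.01347015 -0.99945267 -0.0302144 ]
 [-0.99284218  0.01695508 -0.11822407]
 [ 0.11867165  0.02840564 -0.99252716]] [  50.8211342   548.23250788 1020.74297872]
```

View pics/scene0.png

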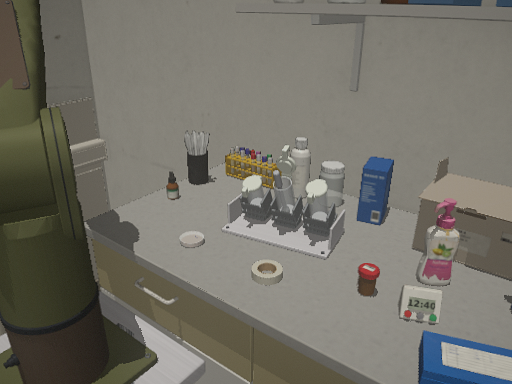

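View pics/top0.png

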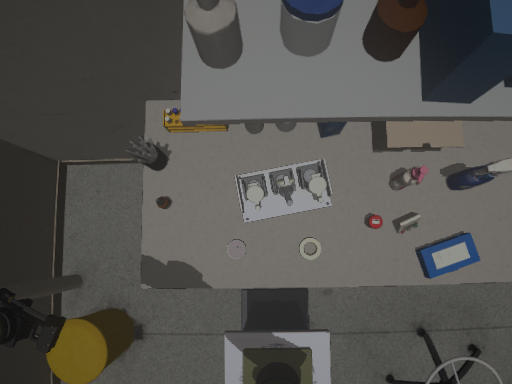

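Scene: rack at about (230-345, 175-245), open cap and rod in the middle vial (285,170). Top: rack at (235-332, 160-220). Both outer caps are shut, so I'll zoom in to see which one is short.

```bash
cat > h.py <<'E'
import numpy as np,cv2
def K(d): return np.array([[d["fx"],0,d["cx"]],[0,d["fy"],d["cy"]],[0,0,1.]])
def pts(d,uv):
    "pixels -> world by depth"
    uv=np.asarray(uv,float).reshape(-1,2)
    n=cv2.undistortPoints(uv[:,None],K(d),np.asarray(d["distortion"]))[:,0]
    z=d["range_z"][uv[:,1].astype(int),uv[:,0].astype(int)].astype(float)
    c=np.c_[n,np.ones(len(n))]*z[:,None]
    return (c-d["t"])@d["R"]
def proj(d,X):
    return cv2.projectPoints(np.asarray(X,float).reshape(-1,3),cv2.Rodrigues(np.asarray(d["R"]))[0],np.asarray(d["t"],float),K(d),np.asarray(d["distortion"]))[0][:,0]
def ray(d,uv):
    n=cv2.undistortPoints(np.array([[uv]],float),K(d),np.asarray(d["distortion"]))[0,0]
    r=d["R"].T@np.array([*n,1]); return -d["R"].T@d["t"], r/np.linalg.norm(r)
def tri(rays):
    A=sum(np.eye(3)-np.outer(r,r) for o,r in rays); b=sum((np.eye(3)-np.outer(r,r))@o for o,r in rays)
    return np.linalg.solve(A,b)
E
python3 - <<'E'
import numpy as np,cv2
from h import *
s=dict(np.load("scene0.npz"));t=dict(np.load("top0.npz"))
a=cv2.resize(s["pixels"][135:255,220:355],None,fx=4.4,fy=4.4,interpolation=cv2.INTER_CUBIC)
b=cv2.resize(t["pixels"][150:230,225:345],None,fx=6,fy=6,interpolation=cv2.INTER_CUBIC)
cv2.imwrite("pics/s0c.png",cv2.convertScaleAbs(a,alpha=1.2)); cv2.imwrite("pics/t0c.png",cv2.convertScaleAbs(b,alpha=1.2))
# bench objects
for n,uv in dict(petri=(236,249),tape=(301,248),sample=(376,221),dropper=(164,202)).items(): print(n,pts(t,[uv]).round())
E
```

```text
petri [[399. 119.  17.]]
tape [[399. -77.  21.]]
sample [[ 474. -295.   56.]]
dropper [[541. 330.  59.]]
```

View pics/s0c.png

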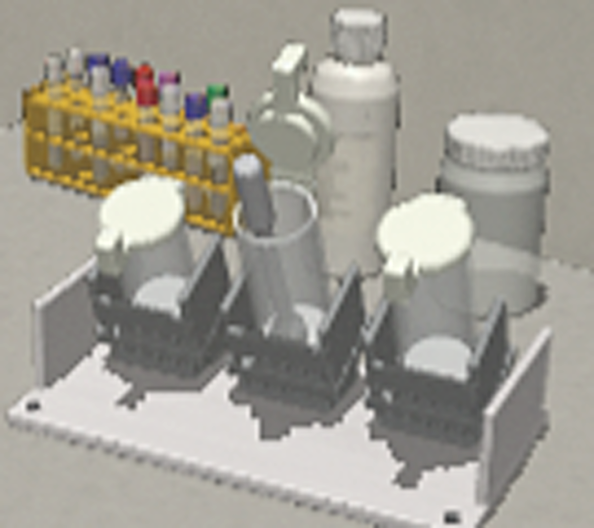

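View pics/t0c.png

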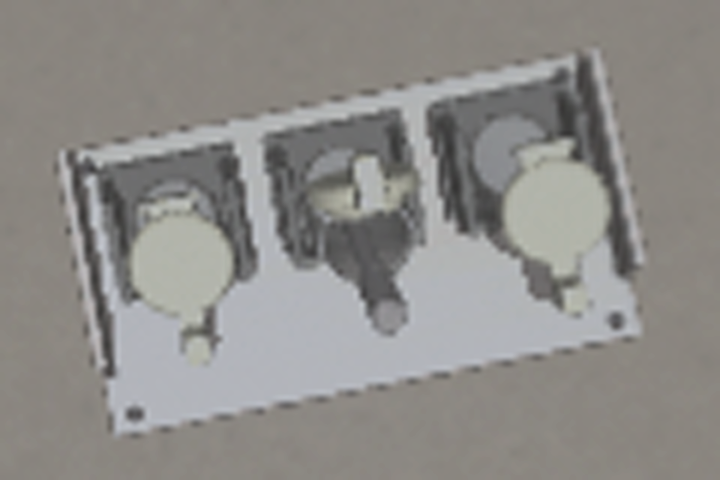

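Fresh long vial is the right one (scene 317,188; top 318,185). The used vial is in the middle with its rod top at scene (276,172), top (290,202), and the short vial is on the left. Next I'll triangulate.

```bash
python3 - <<'E'
from h import *
s=dict(np.load("scene0.npz"));t=dict(np.load("top0.npz"))
P=dict(freshcap=((316.6,188),(317.8,185.3)),freshtab=((310.5,198.5),(320.8,199.5)),rodtop=((276.1,172.5),(290,202.5)),shortcap=((253,183.2),(255.5,194.2)),usedtab=((286,148.6),(286.7,180)),
 holeL=((227.5,227.3),(247.5,219)),holeR=((322.5,252.5),(327.7,203.3)))
for n,(a,b) in P.items():
    print(n,"tri",tri([ray(s,a),ray(t,b)]).round(),"s",pts(s,[a]).round()[0],"t",pts(t,[b]).round()[0])
h=[pts(t,[P[k][1]])[0] for k in("holeL","holeR")]; v=h[0]-h[1]; print("yaw row",np.degrees(np.arctan2(v[1],v[0]))-90,np.linalg.norm(v))
# plate front edge line via bright mask
for d,nm in((t,"t"),(s,"s")):
  for c,uv in (("fresh",P["freshcap"]),("short",P["shortcap"])):
    u0,v0=uv[0 if nm=="s" else 1]
    vv,uu=np.mgrid[int(v0)-5:int(v0)+6,int(u0)-5:int(u0)+6]
    X=pts(d,np.c_[uu.ravel(),vv.ravel()]); m=np.median(X,0); X=X[np.abs(X-m).max(1)<25]
    n=np.linalg.svd(X-X.mean(0))[2][2]; n*=np.sign(n[2]); print(nm,c,X.mean(0).round(),"tilt",np.degrees(np.arccos(n[2])),"az",np.degrees(np.arctan2(n[1],n[0])))
E
```

```text
freshcap tri [ 569. -116.  146.] s [ 566. -119.  148.] t [ 568. -115.  150.]
freshtab tri [ 531. -124.  136.] s [ 529. -126.  137.] t [ 530. -122.  150.]
rodtop tri [520. -38. 179.] s [520. -40. 180.] t [520. -38. 182.]
shortcap tri [553.  52. 118.] s [554.  51. 118.] t [551.  54. 123.]
usedtab tri [572. -29. 220.] s [567. -33. 222.] t [571. -28. 227.]
holeL tri [490.  83.  10.] s [489.  81.  12.] t [489.  84.  13.]
holeR tri [ 534. -163.   11.] s [ 534. -164.   11.] t [ 533. -162.   15.]
yaw row 10.134620217776416 249.46008918458585
t fresh [ 569. -113.  150.] tilt 26.418788180917613 az -169.1916817037797
t short [551.  55. 122.] tilt 26.872721312786407 az -169.851064197936
s fresh [ 567. -117.  147.] tilt 23.633669612901155 az -171.55458033955392
s short [551.  49. 120.] tilt 25.272446458763348 az -172.19260338809335
```

```bash
cat > g.py <<'E'
import numpy as np
from scipy.spatial.transform import Rotation as Ro
Y=np.radians(10.1)
f=np.array([np.cos(Y),np.sin(Y),0]);up=np.array([0,0,1.]);row=np.array([-np.sin(Y),np.cos(Y),0])
L=np.radians(25); vz=-np.sin(L)*f+np.cos(L)*up; vx=np.cos(L)*f+np.sin(L)*up
FO=np.array([615.4,-107.6,44.7]); UO=FO+84*row
def V(O,x,z,y=0): return O+x*vx+z*vz+y*row
def tab(O,th,r=0):  # tab centre at joint angle
    a=np.arctan2(14,65)+th; R=np.hypot(14,65); return V(O,28-R*np.cos(a),106+R*np.sin(a))
def tool(p):  # pitch in degrees: columns x,y,z
    p=np.radians(p); z=np.sin(p)*f-np.cos(p)*up; return np.c_[np.cross(row,z),row,z]
def delta(pos,p):
    "shift (normalised, along present tool axes) and turn to reach TCP pos, pitch p"
    from station import telemetry
    o=telemetry.observe(); q=o["ee_rot"]; R=Ro.from_quat([q[1],q[2],q[3],q[0]]).as_matrix()
    d=R.T@(np.asarray(pos)-o["ee_pos"])/75
    w=Ro.from_matrix(R.T@tool(p)).as_rotvec()/np.radians(120)
    d2=tool(p).T@(np.asarray(pos)-o["ee_pos"])/75
    print("t",round(o["t"],2),"pos",o["ee_pos"].round(1),"F",o["contact_force"].round(1),"w",round(o["grip_width"],3),"| shift",d.round(3),"turn",w.round(4),"shift after turn",d2.round(3))
    return o
E
python3 - <<'E'
from g import *
t=tab(FO,0);z=tool(25)[:,2]; print(t,t+8*z,tab(UO,1.63),tool(25))
delta(t+8*z-80*z,25)
delta([440,-115,270],25)
from h import *
d=dict(np.load("top0.npz"));print(pts(d,[(300,118),(400,118),(250,110)]).round())
E
```

```text
[ 532.45799005 -122.3742222   137.82005876] [ 535.78654223 -121.78131676  130.56959646] [570.7982239  -30.22256324 218.18965093] [[-0.8922629  -0.17536673  0.41606902]
 [-0.15893623  0.98450318  0.07411318]
 [-0.42261826  0.         -0.90630779]]
t 0.1 pos [252.3 571.2 238. ] F [-1.2  0.6 -0.3] w 0.999 | shift [-6.816 -7.176  0.478] turn [-0.0624 -0.2024 -0.278 ] shift after turn [-1.299 -9.759  1.119]
t 0.1 pos [252.3 571.2 238. ] F [-1.2  0.6 -0.3] w 0.999 | shift [-5.985 -7.359 -0.414] turn [-0.0624 -0.2024 -0.278 ] shift after turn [-0.96  -9.446 -0.023]
[[ 620.  -38.  532.]
 [ 620. -204.  525.]
 [ 635.   43.  532.]]
```

Emit:
send_rows(
  increments=[
    [0,0,-0.2,0,0,-0.071],
    [0,0,-0.2,0,0,-0.071],
    [0,0,0,0,0,-0.071],
    [0,0,0,0,0,-0.071],
    [0,0,0,0,-0.07,0],
    [0,0,0,0,-0.07,0],
    [0,0,0,0,-0.07,0],
    [0,0,0,0,0,0],
  ],
  gripper=0.5,
)

```text
t: 1.1
ee_pos: [247.5, 572.3, 267.5]
ee_rot: [0.216, -0.092, 0.972, 0.019]
contact_force: [0.4, -0.1, -0.6]
grip_width: 0.501
finger_force: 0.0
```

Emit:
send_rows(
  increments=[
    [-0.062,-0.59,0,0,0,0],
    [-0.062,-0.59,0,0,0,0],
    [-0.062,-0.59,0,0,0,0],
    [-0.062,-0.59,0,0,0,0],
    [-0.062,-0.59,0,0,0,0],
    [-0.062,-0.59,0,0,0,0],
    [-0.062,-0.59,0,0,0,0],
    [-0.062,-0.59,0,0,0,0],
    [-0.062,-0.59,0,0,0,0],
    [-0.062,-0.59,0,0,0,0],
    [-0.062,-0.59,0,0,0,0],
    [-0.062,-0.59,0,0,0,0],
    [-0.062,-0.59,0,0,0,0],
    [-0.062,-0.59,0,0,0,0],
    [-0.062,-0.59,0,0,0,0],
    [-0.062,-0.59,0,0,0,0],
    [0,0,0,0,0,0],
  ],
)

```text
t: 3.22
ee_pos: [425.8, -33.2, 291.9]
ee_rot: [0.215, -0.08, 0.973, 0.012]
contact_force: [-0.8, 0.3, 0.4]
grip_width: 0.504
finger_force: 0.0
```

```bash
python3 - <<'E'
from g import *
t=tab(FO,0);z=tool(25)[:,2]
delta(t+8*z-80*z,25)
E
```

```text
t 3.23 pos [425.8 -33.2 291.9] F [-0.8  0.3  0.4] w 0.504 | shift [-0.228 -1.395  1.427] turn [-0.0076 -0.0015 -0.0042] shift after turn [-0.212 -1.419  1.406]
```

Emit:
send_rows(
  increments=[
    [0,-0.36,0,-0.0076,-0.0015,-0.0042],
    [0,-0.36,0,0,0,0],
    [0,-0.36,0,0,0,0],
    [0,-0.34,0,0,0,0],
    [-0.1,0,0.47,0,0,0],
    [-0.1,0,0.47,0,0,0],
    [0,0,0.46,0,0,0],
    [0,0,0,0,0,0],
    [0,0,0,0,0,0],
  ],
)

```text
t: 4.35
ee_pos: [486.0, -121.0, 216.0]
ee_rot: [0.2, -0.096, 0.975, 0.022]
contact_force: [1.1, -0.4, -0.8]
grip_width: 0.502
finger_force: 0.0
```

```bash
python3 - <<'E'
from g import *
from h import *
from station import cams
t=tab(FO,0);z=tool(25)[:,2]
o=delta(t+8*z,25)
a=[]
for n in("scene","top"):
    d=cams.get_image(n); u,v=proj(d,t)[0].astype(int); print(n,u,v,proj(d,[o["ee_pos"]]))
    im=cv2.resize(d["pixels"][v-40:v+40,u-40:u+40],None,fx=5,fy=5,interpolation=cv2.INTER_CUBIC)
    for P,c in((t,(0,0,255)),(o["ee_pos"],(255,0,0))):
        q=(proj(d,[P])[0]-[u-40,v-40])*5; cv2.circle(im,tuple(int(k) for k in q),4,c,-1)
    a.append(im)
cv2.imwrite("pics/p1.png",np.hstack(a))
E
```

```text
t 4.35 pos [ 486. -121.  216.] F [ 1.1 -0.4 -0.8] w 0.502 | shift [-0.147 -0.147  1.302] turn [ 0.0064 -0.0147  0.0087] shift after turn [-0.109 -0.127  1.307]
scene 310 197 [[300.37881    170.12912825]]
top 320 199 [[324.80871282 214.0304735 ]]
```

View pics/p1.png

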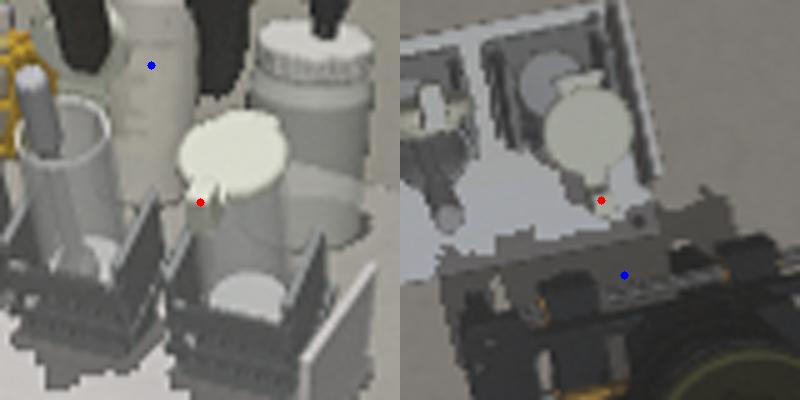

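The predicted tab (red) sits on the real tab in both views, and the fingers straddle it in line. Next I approach and grip.

Emit:
send_rows(
  increments=[
    [-0.055,-0.063,0,0.0064,-0.0147,0.0087],
    [-0.055,-0.063,0.25,0,0,0],
    [0,0,0.25,0,0,0],
    [0,0,0.25,0,0,0],
    [0,0,0.25,0,0,0],
    [0,0,0.2,0,0,0],
    [0,0,0.1,0,0,0],
    [0,0,0,0,0,0],
    [0,0,0,0,0,0],
  ],
)

```text
t: 5.58
ee_pos: [534.8, -122.2, 130.5]
ee_rot: [0.214, -0.086, 0.973, 0.019]
contact_force: [-0.1, -0.2, 0.5]
grip_width: 0.497
finger_force: 0.0
```

```bash
python3 - <<'E'
from g import *
t=tab(FO,0);z=tool(25)[:,2]
o=delta(t+8*z,25)
E
```

```text
t 5.58 pos [ 534.8 -122.2  130.5] F [-0.1 -0.2  0.5] w 0.497 | shift [-0.013  0.003  0.005] turn [-0.0003 -0.0014  0.0006] shift after turn [-0.013  0.003  0.005]
```

Emit:
send_rows(
  increments=[
    [0,0,0,0,0,0],
    [0,0,0,0,0,0],
    [0,0,0,0,0,0],
    [0,0,0,0,0,0],
    [0,0,0,0,0,0],
    [0,0,0,0,0,0],
  ],
  gripper=0.0,
)

```text
t: 6.32
ee_pos: [534.7, -121.0, 129.9]
ee_rot: [0.214, -0.087, 0.973, 0.02]
contact_force: [-1.2, 2.2, 1.1]
grip_width: 0.131
finger_force: 30.0
```

```bash
python3 - <<'E'
from g import *
o=delta(tab(FO,0)+8*tool(25)[:,2],25); print(o["finger_force"])
th=np.linspace(0,1.87,18)
P=np.array([tab(FO,a) for a in th]); print((np.diff(P,axis=0)@tool(25)/75).round(3)[:,[0,2]].tolist())
E
```

```text
t 6.33 pos [ 534.7 -121.   129.9] F [-1.2  2.2  1.1] w 0.131 | shift [-0.015 -0.013 -0.003] turn [ 0.0008 -0.0016  0.001 ] shift after turn [-0.015 -0.013 -0.003]
30.000233261380345
[[-0.026, -0.094], [-0.036, -0.091], [-0.046, -0.086], [-0.055, -0.081], [-0.063, -0.074], [-0.071, -0.067], [-0.078, -0.058], [-0.084, -0.05], [-0.089, -0.04], [-0.093, -0.03], [-0.095, -0.02], [-0.097, -0.009], [-0.097, 0.002], [-0.097, 0.012], [-0.095, 0.023], [-0.092, 0.033], [-0.087, 0.043]]
```

Emit:
send_rows(
  increments=[
    [-0.026,0,-0.094,0,0,0],
    [-0.036,0,-0.091,0,0,0],
    [-0.046,0,-0.086,0,0,0],
    [-0.055,0,-0.081,0,0,0],
    [-0.063,0,-0.074,0,0,0],
    [-0.071,0,-0.067,0,0,0],
    [-0.078,0,-0.058,0,0,0],
    [-0.084,0,-0.05,0,0,0],
  ],
)

```text
t: 7.32
ee_pos: [545.4, -119.3, 185.0]
ee_rot: [0.213, -0.087, 0.973, 0.019]
contact_force: [-2.0, 4.2, -5.7]
grip_width: 0.13
finger_force: 30.0
```

Emit:
send_rows(
  increments=[
    [-0.089,0,-0.04,0,0,0],
    [-0.093,0,-0.03,0,0,0],
    [-0.095,0,-0.02,0,0,0],
    [-0.097,0,-0.009,0,0,0],
    [-0.097,0,0.002,0,0,0],
    [-0.097,0,0.012,0,0,0],
    [-0.095,0,0.023,0,0,0],
    [-0.092,0,0.033,0,0,0],
    [-0.087,0,0.043,0,0,0],
    [0,0,0,0,0,0],
    [0,0,0,0,0,0],
  ],
)

```text
t: 8.7
ee_pos: [603.9, -108.8, 212.1]
ee_rot: [0.215, -0.087, 0.973, 0.019]
contact_force: [-3.6, 4.1, 3.9]
grip_width: 0.133
finger_force: 30.0
```

```bash
python3 - <<'E'
from g import *
o=delta(tab(FO,1.87)+8*tool(25)[:,2],25)
E
```

```text
t 8.7 pos [ 603.9 -108.8  212.1] F [-3.6  4.1  3.9] w 0.133 | shift [-0.004 -0.012  0.008] turn [-0.0001 -0.001   0.0009] shift after turn [-0.004 -0.012  0.008]
```

Emit:
send_rows(
  increments=[
    [0,0,0,0,0,0],
    [0,0,0,0,0,0],
    [0,0,0,0,0,0],
    [0,0,-0.1,0,0,0],
    [0,0,-0.3,0,0,0],
    [0,0,-0.4,0,0,0],
    [0,0,-0.4,0,0,0],
    [0,0,-0.3,0,0,0],
    [0,0,0,0,0,0],
  ],
  gripper=0.45,
)

```text
t: 9.82
ee_pos: [557.6, -118.3, 314.3]
ee_rot: [0.215, -0.086, 0.973, 0.018]
contact_force: [-0.2, 0.0, -0.1]
grip_width: 0.456
finger_force: 0.0
```

```bash
cat >> g.py <<'E'
def rod(O,s): # point s mm from foot on the rod standing in vial O
    a=np.radians(3); return V(O,-9.8-s*np.sin(a),5+s*np.cos(a))
E
python3 - <<'E'
from g import *
from h import *
from station import cams
z=tool(28)[:,2]
o=delta(rod(UO,119)-100*z,28); print(rod(UO,119),rod(UO,155))
a=[]
for n in("scene","top"):
    d=cams.get_image(n); u,v=(proj(d,rod(UO,155))[0]+[10,0]).astype(int)
    im=cv2.resize(d["pixels"][v-40:v+40,u-40:u+40],None,fx=5,fy=5,interpolation=cv2.INTER_CUBIC)
    for P,c in((rod(UO,155),(0,0,255)),(rod(UO,133),(0,0,255)),(tab(UO,1.63),(0,255,0)),(tab(FO,1.87),(255,0,0))):
        q=(proj(d,[P])[0]-[u-40,v-40])*5; cv2.circle(im,tuple(int(k) for k in q),4,c,-1)
    a.append(im)
cv2.imwrite("pics/p2.png",np.hstack(a))
E
```

```text
t 9.82 pos [ 557.6 -118.3  314.3] F [-0.2  0.  -0.1] w 0.456 | shift [1.091 1.126 0.607] turn [-0.0007 -0.0255  0.0004] shift after turn [1.122 1.125 0.549]
[534.84332016 -36.62710706 150.16064352] [518.20425529 -39.59097593 181.94675686]
```

View pics/p2.png

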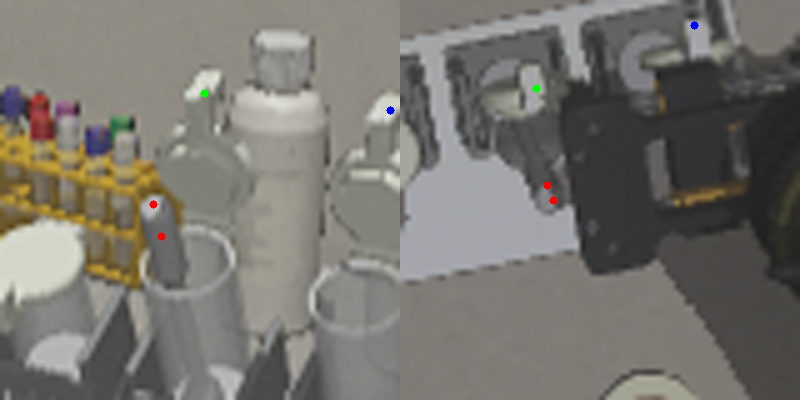

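Fresh cap stands open (blue dot at its tab) and the predicted rod axis (red) matches the rod. Next is the rod grasp.

Emit:
send_rows(
  increments=[
    [0.28,0.28,0,0,-0.0255,0],
    [0.28,0.28,0,0,0,0],
    [0.28,0.28,0,0,0,0],
    [0.28,0.285,0,0,0,0],
    [0,0,0.28,0,0,0],
    [0,0,0.27,0,0,0],
    [0,0,0,0,0,0],
    [0,0,0,0,0,0],
  ],
)

```text
t: 10.92
ee_pos: [494.5, -57.1, 247.5]
ee_rot: [0.235, -0.086, 0.968, 0.019]
contact_force: [-0.8, -0.8, 0.2]
grip_width: 0.45
finger_force: 0.0
```

```bash
python3 - <<'E'
from g import *
o=delta(rod(UO,119),28)
E
```

```text
t 10.93 pos [494.5 -57.1 247.5] F [-0.8 -0.8  0.2] w 0.45 | shift [0.079 0.18  1.418] turn [-0.0019 -0.0066  0.0005] shift after turn [0.099 0.175 1.417]
```

Emit:
send_rows(
  increments=[
    [0.1,0.175,0,-0.0019,-0.0066,0.0005],
    [0,0,0.2,0,0,0],
    [0,0,0.3,0,0,0],
    [0,0,0.3,0,0,0],
    [0,0,0.3,0,0,0],
    [0,0,0.2,0,0,0],
    [0,0,0.117,0,0,0],
    [0,0,0,0,0,0],
    [0,0,0,0,0,0],
  ],
)

```text
t: 12.05
ee_pos: [535.2, -37.0, 151.0]
ee_rot: [0.242, -0.086, 0.966, 0.021]
contact_force: [-0.5, -0.0, 0.5]
grip_width: 0.45
finger_force: 0.0
```

```bash
python3 - <<'E'
from g import *
o=delta(rod(UO,119),28)
E
```

```text
t 12.05 pos [535.2 -37.  151. ] F [-0.5 -0.   0.5] w 0.45 | shift [0.009 0.005 0.009] turn [-0.0006  0.0007  0.0003] shift after turn [0.009 0.005 0.009]
```

Close on the rod.

Emit:
send_rows(
  increments=[
    [0,0,0,0,0,0],
    [0,0,0,0,0,0],
    [0,0,0,0,0,0],
    [0,0,0,0,0,0],
    [0,0,0,0,0,0],
    [0,0,0,0,0,0],
  ],
  gripper=0.0,
)

```text
t: 12.8
ee_pos: [535.3, -36.7, 150.6]
ee_rot: [0.242, -0.085, 0.966, 0.021]
contact_force: [-2.0, 0.2, 3.7]
grip_width: 0.166
finger_force: 30.0
```

Emit:
send_rows(
  increments=[
    [-0.1,0,-0.03,0,0.0125,0],
    [-0.1,0,-0.05,0,0.0125,0],
    [0,0,-0.1,0,0,0],
    [0,0,-0.25,0,0,0],
    [0,0,-0.3,0,0,0],
    [0,0,-0.3,0,0,0],
    [0,0,-0.3,0,0,0],
    [0,0,-0.3,0,0,0],
    [0,0,-0.15,0,0,0],
    [0,0,0,0,0,0],
    [0,0,0,0,0,0],
  ],
)

```text
t: 14.18
ee_pos: [493.4, -44.9, 274.1]
ee_rot: [0.215, -0.086, 0.973, 0.018]
contact_force: [0.1, -0.4, -1.1]
grip_width: 0.169
finger_force: 30.0
```

```bash
python3 - <<'E'
from g import *
from h import *
from station import cams
o=delta(V(FO,0,124+130),25)
q=o["ee_rot"]; R=Ro.from_quat([q[1],q[2],q[3],q[0]]).as_matrix()
foot=o["ee_pos"]+119*R[:,2]; r=foot-FO; print("foot in fresh frame",r@vx,r@row,r@vz)
d=cams.get_image("scene");u,v=285,165
im=cv2.resize(d["pixels"][v-65:v+65,u-65:u+65],None,fx=4.4,fy=4.4,interpolation=cv2.INTER_CUBIC)
qq=(proj(d,[foot])[0]-[u-65,v-65])*4.4; cv2.circle(im,tuple(int(k) for k in qq),4,(0,0,255),-1)
cv2.imwrite("pics/p3.png",im)
E
```

```text
t 14.18 pos [493.4 -44.9 274.1] F [ 0.1 -0.4 -1.1] w 0.169 | shift [-0.026 -1.109  0.002] turn [-0.0008 -0.0004 -0.0002] shift after turn [-0.026 -1.109  0.   ]
foot in fresh frame -2.0084773886955327 82.95898684768693 135.0327109497316
```

View pics/p3.png

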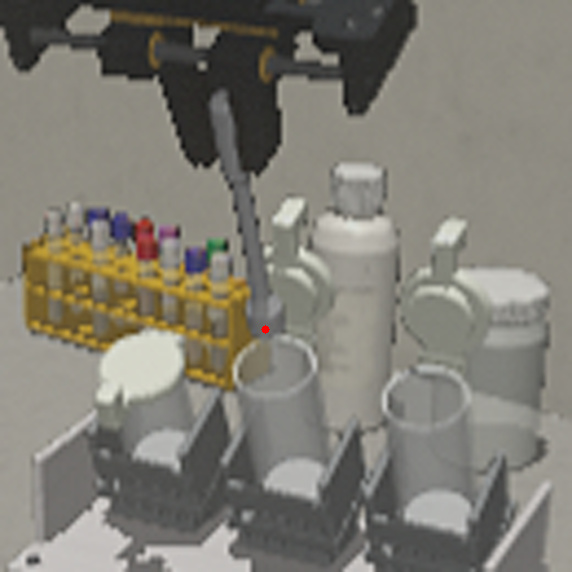

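The rod is out, held on axis, with its foot where predicted. Traverse, then lower.

Emit:
send_rows(
  increments=[
    [0,-0.2,0,0,0,0],
    [-0.026,-0.3,0,0,0,0],
    [0,-0.3,0,0,0,0],
    [0,-0.2,0,0,0,0],
    [0,-0.11,0,0,0,0],
    [0,0,0,0,0,0],
    [0,0,0,0,0,0],
    [0,0,0.2,0,0,0],
    [0,0,0.2,0,0,0],
  ],
)

```text
t: 15.35
ee_pos: [523.0, -123.2, 248.6]
ee_rot: [0.216, -0.086, 0.972, 0.018]
contact_force: [0.4, -1.0, -0.1]
grip_width: 0.172
finger_force: 30.0
```

```bash
python3 - <<'E'
from g import *
o=delta(V(FO,0,124),25)
q=o["ee_rot"]; R=Ro.from_quat([q[1],q[2],q[3],q[0]]).as_matrix()
foot=o["ee_pos"]+119*R[:,2]; r=foot-FO; print("foot in fresh frame",r@vx,r@row,r@vz)
E
```

```text
t 15.35 pos [ 523.  -123.2  248.6] F [ 0.4 -1.  -0.1] w 0.172 | shift [ 0.019 -0.01   1.338] turn [-0.0006  0.0006  0.0005] shift after turn [ 0.017 -0.011  1.338]
foot in fresh frame 1.439158997183489 0.6921156657744935 105.38311564649395
```

Emit:
send_rows(
  increments=[
    [0.01,-0.005,0.2,0,0,0],
    [0,0,0.25,0,0,0],
    [0,0,0.25,0,0,0],
    [0,0,0.25,0,0,0],
    [0,0,0.15,0,0,0],
    [0,0,0.1,0,0,0],
    [0,0,0.06,0,0,0],
    [0,0,0,0,0,0],
    [0,0,0,0,0,0],
  ],
)

```text
t: 16.48
ee_pos: [559.3, -118.0, 165.5]
ee_rot: [0.215, -0.086, 0.973, 0.018]
contact_force: [0.9, 0.3, -0.1]
grip_width: 0.168
finger_force: 30.0
```

Emit:
send_rows(
  increments=[
    [0,0,0.03,0,0,0],
    [0,0,0.03,0,0,0],
    [0,0,0,0,0,0],
    [0,0,0,0,0,0],
  ],
)

```text
t: 16.98
ee_pos: [561.1, -117.7, 161.1]
ee_rot: [0.215, -0.086, 0.973, 0.018]
contact_force: [-0.7, 0.6, -1.3]
grip_width: 0.17
finger_force: 30.0
```

Emit:
send_rows(
  increments=[
    [0,0,0.02,0,0,0],
    [0,0,0.02,0,0,0],
    [0,0,0.013,0,0,0],
    [0,0,0,0,0,0],
    [0,0,0,0,0,0],
  ],
)

```text
t: 17.6
ee_pos: [562.8, -117.4, 157.5]
ee_rot: [0.215, -0.086, 0.973, 0.018]
contact_force: [-0.6, -1.0, -0.9]
grip_width: 0.171
finger_force: 30.0
```

Emit:
send_rows(
  increments=[
    [0,0,0.02,0,0,0],
    [0,0,0,0,0,0],
  ],
)

```text
t: 17.85
ee_pos: [563.5, -117.2, 157.0]
ee_rot: [0.215, -0.086, 0.973, 0.018]
contact_force: [-4.2, -0.5, 8.0]
grip_width: 0.171
finger_force: 30.0
```

Emit:
send_rows(
  increments=[
    [0,0,0,0,0,0],
    [0,0,0,0,0,0],
    [0,0,0,0,0,0],
    [0,0,0,0,0,0],
    [0.08,0,-0.1,0,0,0],
    [0.08,0,-0.2,0,0,0],
    [0,0,-0.3,0,0,0],
    [0,0,-0.4,0,0,0],
    [0,0,-0.4,0,0,0],
    [0,0,-0.2,0,0,0],
    [0,0,0,0,0,0],
  ],
  gripper=0.45,
)

```text
t: 19.23
ee_pos: [507.7, -128.6, 246.6]
ee_rot: [0.212, -0.085, 0.973, 0.016]
contact_force: [0.3, 0.2, 0.8]
grip_width: 0.448
finger_force: 0.0
```

```bash
python3 - <<'E'
from g import *
from h import *
from station import cams
z=tool(25)[:,2]
o=delta(tab(UO,1.65)+6*z-80*z,25)
a=[]
for n in("scene","top"):
    d=cams.get_image(n); u,v=(proj(d,tab(UO,1.65))[0]+[15,20]).astype(int)
    im=cv2.resize(d["pixels"][v-40:v+40,u-40:u+40],None,fx=5,fy=5,interpolation=cv2.INTER_CUBIC)
    for P,c in((rod(FO,155),(0,0,255)),(tab(UO,1.65),(0,255,0))):
        q=(proj(d,[P])[0]-[u-40,v-40])*5; cv2.circle(im,tuple(int(k) for k in q),3,c,-1)
    a.append(im)
cv2.imwrite("pics/p4.png",np.hstack(a))
E
```

```text
t 19.23 pos [ 507.7 -128.6  246.6] F [0.3 0.2 0.8] w 0.448 | shift [-0.815  1.143 -0.204] turn [-0.0028 -0.0035 -0.0001] shift after turn [-0.817  1.144 -0.191]
```

View pics/p4.png

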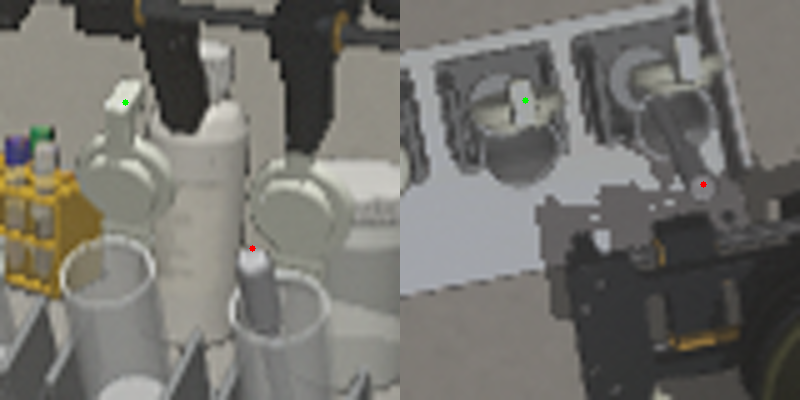

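The rod stands in the fresh vial at the expected lean, and the used tab is where predicted (green). Next, the used cap.

Emit:
send_rows(
  increments=[
    [0,0,-0.4,-0.0028,-0.0035,0],
    [0,0.3,-0.3,0,0,0],
    [-0.2,0.35,0,0,0,0],
    [-0.3,0.3,0,0,0,0],
    [-0.3,0.19,0,0,0,0],
    [0,0,0.3,0,0,0],
    [0,0,0.2,0,0,0],
    [0,0,0,0,0,0],
    [0,0,0,0,0,0],
  ],
)

```text
t: 20.45
ee_pos: [540.5, -35.1, 284.4]
ee_rot: [0.215, -0.087, 0.973, 0.02]
contact_force: [-0.4, 0.1, -0.4]
grip_width: 0.449
finger_force: 0.0
```

```bash
python3 - <<'E'
from g import *
o=delta(tab(UO,1.65)+6*tool(25)[:,2],25)
E
```

```text
t 20.45 pos [540.5 -35.1 284.4] F [-0.4  0.1 -0.4] w 0.449 | shift [-0.017 -0.008  1.059] turn [ 0.0008 -0.0009  0.0004] shift after turn [-0.015 -0.006  1.059]
```

Emit:
send_rows(
  increments=[
    [-0.016,-0.007,0.2,0,0,0],
    [0,0,0.25,0,0,0],
    [0,0,0.25,0,0,0],
    [0,0,0.2,0,0,0],
    [0,0,0.16,0,0,0],
    [0,0,0,0,0,0],
    [0,0,0,0,0,0],
  ],
)

```text
t: 21.32
ee_pos: [574.7, -29.8, 213.4]
ee_rot: [0.215, -0.086, 0.973, 0.02]
contact_force: [0.3, -0.5, -0.5]
grip_width: 0.451
finger_force: 0.0
```

Emit:
send_rows(
  increments=[
    [0,0,0,0,0,0],
    [0,0,0,0,0,0],
    [0,0,0,0,0,0],
    [0,0,0,0,0,0],
    [0,0,0,0,0,0],
    [0,0,0,0,0,0],
  ],
  gripper=0.0,
)

```text
t: 22.08
ee_pos: [574.5, -27.7, 213.1]
ee_rot: [0.215, -0.088, 0.972, 0.021]
contact_force: [-3.1, 5.0, 3.6]
grip_width: 0.133
finger_force: 30.0
```

```bash
python3 - <<'E'
from g import *
o=delta(tab(UO,1.65)+6*tool(25)[:,2],25)
th=np.linspace(1.65,0.03,16)
P=np.array([tab(UO,a) for a in th]); print((np.diff(P,axis=0)@tool(25)/75).round(3)[:,[0,2]].tolist())
E
```

```text
t 22.07 pos [574.5 -27.7 213.1] F [-3.1  5.   3.6] w 0.133 | shift [ 0.004 -0.024  0.   ] turn [ 0.0023 -0.0005  0.001 ] shift after turn [ 0.004 -0.024  0.001]
[[0.093, -0.023], [0.095, -0.012], [0.096, -0.002], [0.095, 0.008], [0.094, 0.019], [0.091, 0.029], [0.088, 0.038], [0.083, 0.047], [0.078, 0.056], [0.071, 0.064], [0.064, 0.071], [0.056, 0.078], [0.047, 0.083], [0.038, 0.088], [0.028, 0.092]]
```

Emit:
send_rows(
  increments=[
    [0.093,0.024,-0.023,0,0,0],
    [0.095,0,-0.012,0,0,0],
    [0.096,0,-0.002,0,0,0],
    [0.095,0,0.008,0,0,0],
    [0.094,0,0.019,0,0,0],
    [0.091,0,0.029,0,0,0],
    [0.088,0,0.038,0,0,0],
    [0.083,0,0.047,0,0,0],
    [0.078,0,0.056,0,0,0],
  ],
)

```text
t: 23.2
ee_pos: [526.2, -36.2, 177.2]
ee_rot: [0.216, -0.087, 0.972, 0.02]
contact_force: [-0.9, 2.9, 5.4]
grip_width: 0.131
finger_force: 30.0
```

Emit:
send_rows(
  increments=[
    [0.071,0,0.064,0,0,0],
    [0.064,0,0.071,0,0,0],
    [0.056,0,0.078,0,0,0],
    [0.047,0,0.083,0,0,0],
    [0.038,0,0.088,0,0,0],
    [0.028,0,0.092,0,0,0],
    [0,0,0,0,0,0],
    [0,0,0,0,0,0],
  ],
)

```text
t: 24.2
ee_pos: [519.0, -37.5, 134.0]
ee_rot: [0.214, -0.086, 0.973, 0.02]
contact_force: [-3.0, 3.0, 0.3]
grip_width: 0.132
finger_force: 30.0
```

```bash
python3 - <<'E'
from g import *
o=delta(tab(UO,0.0)+6*tool(25)[:,2],25)
E
```

```text
t 24.2 pos [519.  -37.5 134. ] F [-3.   3.   0.3] w 0.132 | shift [-0.003 -0.025  0.024] turn [ 0.001  -0.0013  0.0002] shift after turn [-0.003 -0.025  0.024]
```

Emit:
send_rows(
  increments=[
    [0,0,0.03,0,0,0],
    [0,0,0.02,0,0,0],
    [0,0,0,0,0,0],
  ],
)

```text
t: 24.58
ee_pos: [519.6, -37.4, 130.5]
ee_rot: [0.214, -0.087, 0.973, 0.02]
contact_force: [-5.3, 2.8, 0.9]
grip_width: 0.132
finger_force: 30.0
```

Emit:
send_rows(
  increments=[
    [0,0,0.025,0,0,0],
    [0,0,0,0,0,0],
  ],
)

```text
t: 24.82
ee_pos: [520.1, -37.3, 128.7]
ee_rot: [0.213, -0.087, 0.973, 0.02]
contact_force: [-5.3, 1.9, 1.8]
grip_width: 0.132
finger_force: 30.0
```

Emit:
send_rows(
  increments=[
    [0,0,0.025,0,0,0],
    [0,0,0,0,0,0],
  ],
)

```text
t: 25.08
ee_pos: [520.7, -37.2, 126.9]
ee_rot: [0.213, -0.087, 0.973, 0.02]
contact_force: [-6.8, 2.7, 1.4]
grip_width: 0.137
finger_force: 30.0
```

Emit:
send_rows(
  increments=[
    [0,0,0,0,0,0],
    [0,0,0,0,0,0],
    [0,0,0,0,0,0],
    [0,0,0,0,0,0],
    [0,0,-0.2,0,0,0],
    [0,0,-0.3,0,0,0],
    [0,0,-0.3,0,0,0],
    [0,0,-0.2,0,0,0],
    [0,0,0,0,0,0],
  ],
  gripper=0.4,
)

```text
t: 26.2
ee_pos: [491.6, -43.1, 196.4]
ee_rot: [0.215, -0.086, 0.973, 0.019]
contact_force: [-0.3, -1.1, -0.3]
grip_width: 0.396
finger_force: 0.0
```

```bash
cat > chk.py <<'E'
from g import *
from h import *
from station import cams
o=delta(V(UO,-37,130+25),25)
for n in("scene","top"):
    d=cams.get_image(n); cv2.imwrite("pics/last_%s.png"%n,d["pixels"])
    for nm,O in(("used",UO),("short",V(UO,0,-30,84))):
        u,v=proj(d,[V(O,0,114)])[0].astype(int)
        vv,uu=np.mgrid[v-5:v+6,u-5:u+6]
        X=pts(d,np.c_[uu.ravel(),vv.ravel()]);m=np.median(X,0);X=X[np.abs(X-m).max(1)<25]
        nn=np.linalg.svd(X-X.mean(0))[2][2];nn*=np.sign(nn[2]); r=X.mean(0)-O
        print(n,nm,len(X),"tilt",np.degrees(np.arccos(nn[2])).round(1),"local x,y,z",(r@vx).round(1),(r@row).round(1),(r@vz).round(1))
d=cams.get_image("scene");u,v=285,190
cv2.imwrite("pics/p5.png",cv2.resize(d["pixels"][v-60:v+60,u-60:u+60],None,fx=4.5,fy=4.5,interpolation=cv2.INTER_CUBIC))
E
python3 chk.py
```

```text
t 26.2 pos [491.6 -43.1 196.4] F [-0.3 -1.1 -0.3] w 0.396 | shift [ 0.011 -0.016  0.389] turn [-0.0001 -0.0001  0.0004] shift after turn [ 0.011 -0.016  0.389]
scene used 118 tilt 22.8 local x,y,z 0.4 1.4 114.9
scene short 121 tilt 24.4 local x,y,z 1.8 1.0 113.9
top used 121 tilt 23.4 local x,y,z 2.1 1.0 115.8
top short 121 tilt 25.1 local x,y,z 1.0 0.5 115.3
```

View pics/p5.png

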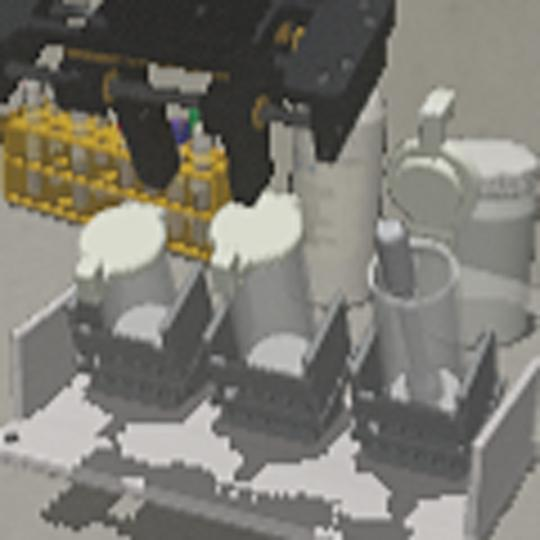

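The used cap looks shut, but its fitted tilt is about 1.6° below the short cap's. I'll press the tab top with closed fingers.

Emit:
send_rows(
  increments=[
    [0.011,-0.016,0,0,0,0],
    [0,0,0,0,0,0],
    [0,0,0.1,0,0,0],
    [0,0,0.2,0,0,0],
    [0,0,0.2,0,0,0],
    [0,0,0.1,0,0,0],
    [0,0,0.04,0,0,0],
    [0,0,0,0,0,0],
  ],
  gripper=0.0,
)

```text
t: 27.35
ee_pos: [510.6, -40.4, 151.5]
ee_rot: [0.215, -0.086, 0.973, 0.02]
contact_force: [-0.2, -0.5, -0.2]
grip_width: 0.004
finger_force: 0.0
```

Emit:
send_rows(
  increments=[
    [0,0,0.04,0,0,0],
    [0,0,0.02,0,0,0],
    [0,0,0,0,0,0],
  ],
)

```text
t: 27.72
ee_pos: [512.5, -40.2, 147.5]
ee_rot: [0.215, -0.086, 0.973, 0.02]
contact_force: [-0.3, 0.3, -0.3]
grip_width: 0.002
finger_force: 0.0
```

Emit:
send_rows(
  increments=[
    [0,0,0.02,0,0,0],
    [0,0,0.02,0,0,0],
    [0,0,0,0,0,0],
  ],
)

```text
t: 28.1
ee_pos: [512.9, -40.0, 145.3]
ee_rot: [0.215, -0.087, 0.973, 0.019]
contact_force: [-7.4, -1.3, 13.0]
grip_width: 0.006
finger_force: 7.4
```

Firm stop at 15 N, with the tip slightly below the expected shut tab-top height, so the cap is shut. Retract and check.

Emit:
send_rows(
  increments=[
    [0,0,-0.1,0,0,0],
    [0,0,-0.3,0,0,0],
    [0,0,-0.5,0,0,0],
    [0,0,-0.5,0,0,0],
    [0,0,-0.3,0,0,0],
    [0.4,0,0,0,0,0],
    [0,0,0,0,0,0],
    [0,0,0,0,0,0],
    [0,0,0,0,0,0],
  ],
)

```text
t: 29.22
ee_pos: [436.2, -54.2, 248.1]
ee_rot: [0.213, -0.086, 0.973, 0.019]
contact_force: [0.9, -0.8, 1.6]
grip_width: 0.004
finger_force: 0.0
```

```bash
python3 chk.py; python3 - <<'E'
from h import *
from g import *
from station import cams
t0=dict(np.load("top0.npz"));t1=cams.get_image("top")
for n,(u,v) in dict(petri=(236,249),tape=(301,248),sample=(376,221),dropper=(164,202)).items():
    print(n,np.abs(t1["pixels"][v-8:v+8,u-8:u+8].astype(int)-t0["pixels"][v-8:v+8,u-8:u+8]).mean().round(1))
E
```

```text
t 29.23 pos [436.2 -54.2 248.1] F [ 0.9 -0.8  1.6] w 0.004 | shift [-3.850e-01 -1.000e-03  1.331e+00] turn [ 0.0005 -0.002   0.    ] shift after turn [-3.790e-01  1.000e-03  1.333e+00]
scene used 120 tilt 23.6 local x,y,z 1.1 1.9 114.0
scene short 120 tilt 24.4 local x,y,z 1.7 1.0 114.1
top used 121 tilt 25.6 local x,y,z 1.9 1.0 115.2
top short 120 tilt 24.7 local x,y,z 0.8 0.5 114.8
petri 7.6
tape 74.4
sample 5.2
dropper 5.1
```

View pics/p5.png

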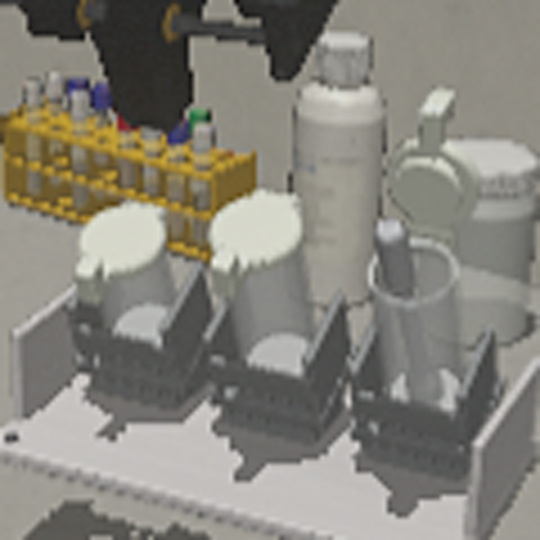

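The used cap is shut (tilt now matches the short cap), the fresh cap stands open with the rod on the bottom, and the short cap is shut. The tape reading differs only because the arm now covers it in the top view.

```bash
python3 -c "
from station import ticket
print(ticket.close_job())"
```

```text
the job is handed in; nothing more can be done
None
```

I handed the job in at about 29 s: the fresh vial's cap stands open, the rod is down on the fresh vial's floor, the used cap is pressed shut, and the short vial stayed shut; I didn't re-check the tape roll because the arm hid it in the last top view.

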